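Bring a marking jig out of its L-shaped track and pry its cover open

TASK

The marking is finished: take the jig carrier by its upright grip and draw it out from under the laser head, along its L-shaped track and round the corner, until it is home against the far end stop, with its cover still shut. Then take the flat pry blade from the rubber mat, put its thin end under the tab of the carrier's cover and lever the cover up until it stands open, close to upright, without fingers or arm touching the cover. Finally lay the blade back on the mat; do not touch the laser head, and leave the screwdriver and lens cap where they are.

Things in the scene. Friction and masses are not known exactly. Their poses are not given: they have to be found in the camera images.
- bed: grey base plate, 10 mm thick, fixed on the table, x -71..141, y -256..126 mm plus a foot, with an L-shaped steel track for the carrier (3 mm play each side in the first leg, 4 in the second). Rail tops at z = 25 mm; their inward lips, 2 mm above the carrier's plate, keep it from being lifted out. Origin at table level, under the track's corner
- track_corner (a point): where the carrier's origin is when it stands in the track's corner, at bed (0, 0, 10 mm). The first leg runs along the bed's y axis, from carrier origin (0, -130 mm) under the laser head to this corner
- track_home (a point): where the carrier's origin is when it is home against the end stop of the second leg (up to 2 mm farther): 70 mm from the corner along the bed's +x
- head: the laser head, fixed to the bed (same origin and axes): white box 100 mm wide in x, with a black lens, overhanging the first leg; lens underside 130 mm and box underside 168 mm above the table, lens axis at bed (0, -179 mm), near face at bed y = -141 mm; blue housing and white column about 480 mm tall behind it towards -y (column centre at bed y = -395 mm)
- carrier: jig carrier, about 0.6 kg, loose in the track, axes parallel to the bed's. Brown plate 110 (x) x 210 (y) x 8 mm, origin at the centre of its underside, which slides easily at z = 10 mm. On it an aluminium box 88 x 88 mm centred at (0, -49 mm), z 8..32 mm, closed by the cover; a ledge below the cover's tab, top at z = 22 mm, leaves a gap 10 mm high under the tab
- carrier_grip (a point): top centre of the carrier's upright black grip, at carrier (0, 74, 58 mm). The grip is 14 mm thick in x, 36 mm long in y and stands 50 mm above the plate
- cover (a joint): angle of the carrier's cover: 0 shut, grows as its tab side (-x) rises, 1.57 upright, stop at 1.7; the stiff hinge holds it where it is left
- cover_tab (a point): middle of the lower outer edge of the cover's tab. The cover is a 4 mm aluminium plate 88 x 88 mm, hinged on its +x side; the tab is 30 mm wide (y) and reaches 14 mm out from the box on the -x side (tab edge at carrier (-58, -49 mm), underside at z = 32 mm)
- cover_hinge (a point): middle of the cover's hinge axis (parallel to the carrier's y), at carrier (46, -49, 33 mm)
- blade: the flat pry blade: black handle 85 x 18 x 18 mm along its x axis, and a thin straight steel blade 16 mm wide, 2.5 mm thick, that reaches 78 mm out of the handle's +x end at the handle's mid height. Origin at the centre of the handle's underside; the handle spans x -42..42 mm. 80 g
- blade_tip (a point): end of the blade, 120 mm in +x from the handle's centre and 9 mm above its underside
- mat: flat green rubber mat 230 (x) x 180 (y) x 3 mm, fixed on the table left of the bed, origin at the centre of its underside; two tools lie on it
- screwdriver: bystander: screwdriver about 160 mm long with a round black handle, lying on the mat beside the blade, on either side of it; origin at its underside
- lens_cap: bystander: black disc 60 mm across and 14 mm high, on the bed's foot by the column; origin at the centre of its underside
Mind the look-alikes: they are no part of the job. Leave any orange or white look-alike of the carrier alone. Leave any blue look-alike of the blade alone.

How it is judged:
By the outcome, as a careful person would: the job done as asked, in the order asked, and still so for the second after the job is handed in, with the robot touching nothing.
It also fails if it takes over 58 s, if anything falls off the work surface, if the arm or the gripper's body presses on something with over 40 N, if the wrist force passes 120 N, or if a joint passes its speed limit or range.

ROBOT

A 6-joint arm with a two-finger parallel gripper is mounted at the origin on the work surface. World frame = base frame: x ahead of the robot, y to its left, z up, the work surface at z = 0. Lengths are in m, angles in rad, forces in N, time in s.
With the tool pointing down it reaches from about 0.35 to 0.975 m from the base axis. Payload 4.9 kg.
Tool frame: the origin (TCP) lies at the very end of the fingers, on their centre line; the grasp point (between the pads) lies 19 mm behind it (ctrl.grip_point_offset is the distance from the TCP to the grasp point, in m); z points along the fingers, y is the line along which they close (so a half turn about z gives the same grasp; the last joint's range is limited). The gripper opens to 85 mm and grips with 20 to 120 N. Pads are 22 mm wide; open, the fingers measure 114 mm over their backs; the gripper's body (76 mm by 85 mm) begins 54 mm behind the grasp point. The pads swing forward as they close: fully open they stand 13 mm farther back than shut.
Start: joints at [1.226, 0.053, 1.613, -0, 1.476, -0.119], TCP at [0.14, 0.609, 0.231] pointing down, gripper open.
Joint ranges: [-3.01, 3.01], [-1.01, 2.22], [0.06, 2.58], [-1.02, 4.17], [0.09, 2.62], [-3.14, 3.14]. Speed limits (rad/s): [2.57, 2.57, 3.14, 3.14, 3.14, 3.14].

INTERFACE

Orientations are given as a rotation vector (axis times angle).
In Python, from station import ctrl gives the robot as it stands.
- The arm moves only by the tool send_rows, never from a script. Its argument "rows" is a list of rows, each a list of 3 entries, a list of its own where there are three numbers: the finger opening in cm, from 0 to 8.54, then the shift along the tool's x, y, z in cm, then the turn about the tool's z in degrees. A call has 1 to 10 rows; each row shifts and turns the commanded pose from where the row before left it, along the tool's axes as they then stand; what a row does not reach is not made up. A row lasts 1/8 s, in which the tool goes at most 62.5 mm and 10.7 degrees, less where a joint would pass 70% of its speed; a pose out of reach is approached as far as the arm can. A call with a gripper value outside its range is refused whole. The fingers move at their own pace and stop on an object; "newtons" is the grip in N (left out, the last holds). Time passes only in rows, so rows that do not move let the fingers close. It gives the time, the measured TCP pose, the force, the opening and the grip force at its end, in the units of the state.
- ctrl.get_obs(): the state, without advancing time (a new reading comes with each control period).
- ctrl.get_image(name): name is "scene" or "top"; returns a dict with "frame" (400x640x3 uint8, red, green, blue), "range_z" (400x640 float32, m along the optical axis (not along the pixel's ray), 0 where there is no reading), "fx", "fy", "cx", "cy" (pixels), "k1" (the pictures are not rectified: a ray, as slopes to the right and down, at radius r is drawn at 1 + k1 r^2 times it, then the intrinsics apply), "cam_to_world" (4x4, takes a point from camera to world coordinates). Camera axes: x right, y down, z forward; pixel columns grow to the right and rows downward; lengths in m; the calibration is good to about 2 mm. A picture is of the moment at which its call begins.
- ctrl.finish_job(): hands the job in; it is judged then, once.
The state is a dict: "t": time; "q": joint angles; "dq": joint speeds; "effort": joint torques, N m; "tool_pos": TCP position; "tool_rot": TCP orientation; "contact_force": force on the tool from outside, world axes, zero at the start; "wrist_torque": the same for the moment, N m; "opening": finger opening in m; "grip_force": force on a finger pad.
Only numpy, scipy, OpenCV 4.12 (cv2) and the standard library are available. Lean on these libraries where they do the work, as an engineer would, in place of code of your own. Each camera call takes 0.05 s, during which the arm holds its last target. There are 200 camera calls.

## Working session

There is one attempt and no reset: what is moved stays moved. The work goes in short steps, Python scripts to look and compute and a tool call to move; the robot and the scene stay as the last step left them, time stands still between calls to the robot, and variables do not carry over. Pictures are saved under pics/ and viewed, at most 10 in all, crops included, and the job is handed in when it is done.

Besides the shell and the picture viewer there is one more tool, called after "Request:" by a JSON object that holds its "api" and its "payload", one argument or row to a line. send_rows: Moves the arm, as the interface text tells. Its arguments: {"type":"object","properties":{"rows":{"type":"array","items":{"type":"array"}},"newtons":{"type":"number"}},"required":["rows"]}

```bash
mkdir -p pics; ls; cat > h.py <<'E'
import numpy as np, cv2
from station import ctrl
from scipy.spatial.transform import Rotation as R
def grab(n,save=None):
    im=ctrl.get_image(n)
    if save: cv2.imwrite('pics/'+save,im['frame'][:,:,::-1])
    return im
def slopes(im,u,v):
    K=np.array([[im['fx'],0,im['cx']],[0,im['fy'],im['cy']],[0,0,1.]])
    p=np.stack([np.ravel(u),np.ravel(v)],1).astype(float)
    return cv2.undistortPoints(p[:,None],K,np.array([im['k1'],0,0,0,0.]))[:,0]
def ray(im,u,v,z):
    s=slopes(im,u,v); T=im['cam_to_world']
    d=np.c_[s,np.ones(len(s))]@T[:3,:3].T; o=T[:3,3]
    return o+d*((z-o[2])/d[:,2])[:,None]
def cloud(im):
    v,u=np.mgrid[:400,:640]; s=slopes(im,u,v); z=im['range_z'].ravel()
    return ((np.c_[s,np.ones(len(s))]*z[:,None])@im['cam_to_world'][:3,:3].T+im['cam_to_world'][:3,3]).reshape(400,640,3)
def obs():
    o=ctrl.get_obs(); print('t',o['t'],'pos',np.round(o['tool_pos'],4),'F',np.round(o['contact_force'],1),'open',round(o['opening'],4),'q',np.round(o['q'],3))
    print(np.round(R.from_rotvec(o['tool_rot']).as_matrix(),3).tolist()); return o
E
python3 - <<'E'
from h import *
for n in ('scene','top'):
    im=grab(n,n+'0.png'); print(n,im['fx'],im['k1'],np.round(im['cam_to_world'],3).tolist())
obs()
E
```

```text
pics
scene 361.81750549575037 -0.013815602800644205 [[0.535, 0.725, -0.433, 0.963], [0.845, -0.461, 0.273, -0.322], [-0.002, -0.512, -0.859, 1.047], [0.0, 0.0, 0.0, 1.0]]
top 509.22470374383954 -0.05628024939508256 [[-0.005, -0.998, 0.066, 0.363], [-1.0, 0.004, -0.023, -0.009], [0.022, -0.066, -0.998, 1.658], [0.0, 0.0, 0.0, 1.0]]
t 0.1 pos [0.1397 0.6086 0.2302] F [-0.8  0.6 -0.3] open 0.0852 q [ 1.226  0.053  1.614  0.     1.476 -0.119]
[[-0.975, 0.224, -0.001], [0.224, 0.975, -0.002], [0.0, -0.002, -1.0]]
```

View pics/scene0.png

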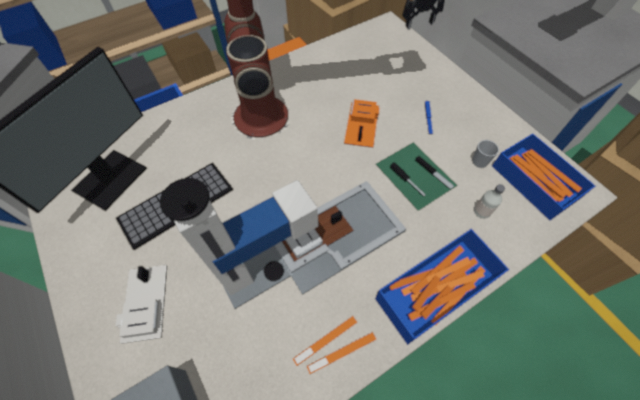

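View pics/top0.png

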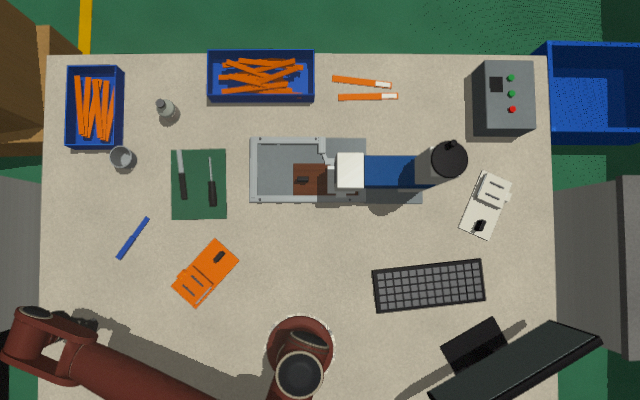

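The top view shows the bed around (250–365, 137–203), with the brown carrier at (310,178) and its black grip at (302,180). The white head is at (350,170). 

Candidates:
- **Carrier:** brown (310,178), orange (205,272) and white (487,205). Brown in the track is the one meant.
- **Blade:** tool (182,175) with a wide steel blade, tool (212,183) with a thin shaft (the screwdriver), and a blue one at (132,238). I take the first, and check it in an enlarged crop.

```bash
python3 - <<'E'
from h import *
im=grab('top'); f=im['frame'][:,:,::-1]
a=cv2.resize(f[130:210,165:345],(800,356),interpolation=cv2.INTER_CUBIC)
im2=grab('scene'); g=im2['frame'][:,:,::-1]
b=cv2.resize(g[140:195,370:460],(400,244),interpolation=cv2.INTER_CUBIC)
c=cv2.resize(g[180:300,270:410],(400,343),interpolation=cv2.INTER_CUBIC)[50:294]
cv2.imwrite('pics/crop1.png',np.vstack([a,np.hstack([b,c])]))
P=cloud(im)
# samples
for (u,v) in [(302,180),(320,170),(270,170),(350,170),(200,210),(183,190),(212,195),(255,170),(290,141)]:
    print(u,v,f[v,u],np.round(P[v,u],3))
E
```

```text
302 180 [38 41 43] [ 0.541 -0.01   0.061]
320 170 [47 63 96] [ 0.578 -0.068  0.018]
270 170 [126 128 120] [0.58  0.094 0.009]
350 170 [212 223 223] [ 0.545 -0.141  0.273]
200 210 [72 99 58] [0.451 0.322 0.004]
183 190 [46 48 50] [0.514 0.373 0.026]
212 195 [49 52 55] [0.498 0.28  0.021]
255 170 [166 169 163] [0.578 0.142 0.023]
290 141 [165 169 165] [0.673 0.029 0.021]
```

View pics/crop1.png

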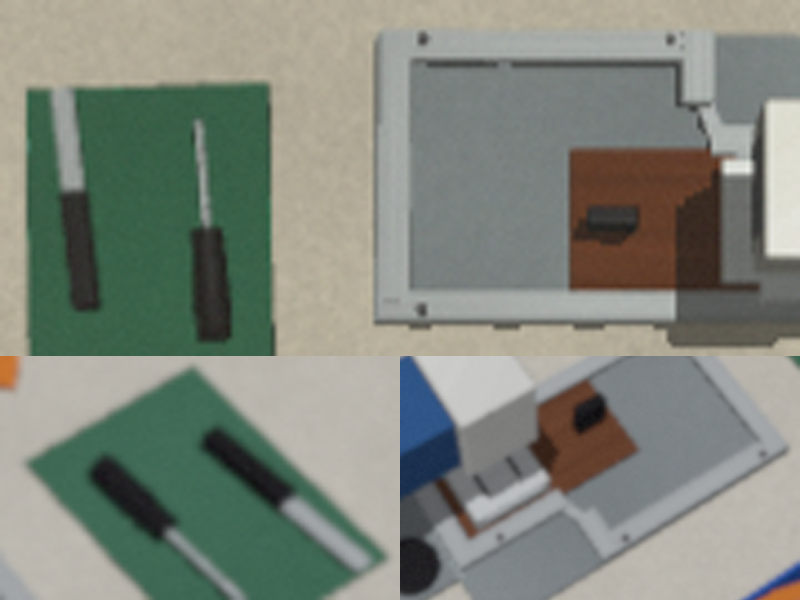

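The crop confirms it. The tool with the wide flat steel at crop (62,140)/(80,250), which is top (182,175), is the blade. The thin-shafted one at (205,230) is the screwdriver. The brown carrier with the black grip at crop (612,218) is in the track. Next I measure both.

```bash
cat > m.py <<'E'
from h import *
def edge(g,lo,hi,n,vert,sign):
    out=[]
    for k in n:
        p=(g[k,lo:hi] if vert else g[lo:hi,k]).astype(float); d=sign*np.diff(p); i=int(np.argmax(d))
        if 0<i<len(d)-1:
            den=d[i-1]-2*d[i]+d[i+1]; i=i+(0.5*(d[i-1]-d[i+1])/den if den else 0)
        c=lo+i+.5; out.append((c,k) if vert else (k,c))
    return np.array(out)
def fit(im,e,z):
    P=ray(im,e[:,0],e[:,1],z)[:,:2]
    vx,vy,x,y=cv2.fitLine(P.astype(np.float32),cv2.DIST_HUBER,0,.001,.001).ravel()
    return x,y,np.degrees(np.arctan2(vy,vx)),np.std((P-[x,y])@[-vy,vx])
def comp(m,seed):
    n,l=cv2.connectedComponents(m.astype(np.uint8)); return l==l[seed[1],seed[0]]
E
python3 - <<'E'
from m import *
im=grab('top'); f=im['frame'].astype(int); sat=f.max(2)-f.min(2)
# table is yellowish: use r-b
rb=cv2.GaussianBlur((f[...,0]-f[...,2]).astype(np.float32),(3,3),0)
print('left y=126',fit(im,edge(rb,242,258,range(142,200),True,-1),.025))
print('bot x=-71',fit(im,edge(rb,196,210,range(254,312),False,1),.0))
print('top x=141',fit(im,edge(rb,131,145,range(254,322),False,-1),.025))
br=f[...,0]-f[...,2]
print('plate y+105',fit(im,edge(br.astype(np.float32),285,302,range(167,193),True,1),.018))
bl=(f.max(2)<75)&(sat<15)
m=comp(bl,(302,180)); v,u=np.nonzero(m); P=cloud(im); print('grip px',u.min(),u.max(),v.min(),v.max(),len(u))
top=m&(P[...,2]>.055); print('top n',top.sum(),np.round(np.median(P[top],0),4)); v,u=np.nonzero(top); print(ray(im,[u.mean()],[v.mean()],.068), u.mean(),v.mean())
m=comp(bl&(np.arange(640)<200)[None],(183,190)); v,u=np.nonzero(m)
r=cv2.minAreaRect(ray(im,u,v,.021)[:,:2].astype(np.float32)); print('handle',r,len(u), np.median(P[m][:,2]))
st=(f[...,2]>f[...,1]-8)&(f.min(2)>100); st[:, :172]=0; st[:,195:]=0; st[:151]=0; st[180:]=0
v,u=np.nonzero(st); print('steel px',u.min(),u.max(),v.min(),v.max(),len(u))
p=ray(im,u,v,.013)[:,:2].astype(np.float32); print('steel',cv2.minAreaRect(p))
q=np.r_[p,ray(im,*np.nonzero(m)[::-1],.021)[:,:2]].astype(np.float32); 
l=cv2.fitLine(q,cv2.DIST_L2,0,.01,.01).ravel(); print('axis',l,np.degrees(np.arctan2(l[1],l[0])))
im2=grab('scene'); P2=cloud(im2); f2=im2['frame'].astype(int)
g=(f2.max(2)<75)&(P2[...,2]>.06)&(P2[...,2]<.075)&(abs(P2[...,1])<.08)&(abs(P2[...,0]-.55)<.06)
v,u=np.nonzero(g); print('scene grip',len(u),np.round(np.median(P2[g],0),4), ray(im2,[u.mean()],[v.mean()],.068))
w=(f2.max(2)<80)&(np.ptp(f2,axis=2)<15)&(P2[...,2]>.012)&(P2[...,2]<.035)&(abs(P2[...,1]-.375)<.04)&(abs(P2[...,0]-.5)<.09)
v,u=np.nonzero(w); print('scene handle',len(u),cv2.minAreaRect(ray(im2,u,v,.018)[:,:2].astype(np.float32)))
E
```

```text
left y=126 (np.float32(0.5764939), np.float32(0.16215019), np.float32(-0.089414515), np.float64(0.000184163461585951))
bot x=-71 (np.float32(0.47470278), np.float32(0.068489425), np.float32(89.81904), np.float64(0.0006858688674084267))
top x=141 (np.float32(0.68794066), np.float32(0.031962436), np.float32(89.77865), np.float64(0.00032764009163583897))
plate y+105 (np.float32(0.5443122), np.float32(0.020633386), np.float32(-0.17891645), np.float64(0.00020536248354443846))
grip px 297 307 177 182 56
top n 44 [ 0.5453 -0.0097  0.0687]
[[ 0.54499282 -0.00967449  0.068     ]] 302.0 178.5
handle ((0.5272216200828552, 0.3754797875881195), (0.0853784903883934, 0.018805308267474174), 7.828981399536133) 156 0.019867669518131237
steel px 177 183 151 172 97
steel ((0.6084742546081543, 0.3868559002876282), (0.07059254497289658, 0.0144245820119977), 7.505130290985107)
axis [0.99030817 0.1388876  0.5583054  0.37996304] 7.9834814
scene grip 53 [ 0.5465 -0.0119  0.0672] [[ 0.54689254 -0.01305614  0.068     ]]
scene handle 116 ((0.5270220041275024, 0.3736605942249298), (0.08095623552799225, 0.021819138899445534), 6.7111921310424805)
```

Request:
{"api": "send_rows", "payload": {
  "rows": [
    [5,[0,0,0],9.65],
    [5,[0,0,0],9.65],
    [5,[0,0,0],9.65],
    [5,[0,0,0],9.65],
    [5,[0,0,0],9.65],
    [5,[0,0,0],9.65],
    [5,[0,0,0],9.65],
    [5,[0,0,0],9.65]
  ]
}}

```text
t: 1.3
tool_pos: [0.1399, 0.6091, 0.2312]
tool_rot: [2.23, 2.213, -0.0]
contact_force: [0.2, -0.1, 0.1]
opening: 0.05
grip_force: 0.0
```

Request:
{"api": "send_rows", "payload": {
  "rows": [
    [5,[-4.76,3.12,0.5],0],
    [5,[-4.76,3.12,0.5],0],
    [5,[-4.76,3.12,0.5],0],
    [5,[-4.76,3.12,0.5],0],
    [5,[-4.76,3.12,0.5],0],
    [5,[-4.76,3.12,0.5],0],
    [5,[-4.76,3.12,0.5],0],
    [5,[-4.76,3.12,0.5],0],
    [5,[-4.76,3.12,0.5],0],
    [5,[-4.76,3.12,0.5],0]
  ]
}}

```text
t: 2.55
tool_pos: [0.4516, 0.1307, 0.1815]
tool_rot: [2.224, 2.218, 0.002]
contact_force: [0.2, 0.3, -0.1]
opening: 0.05
grip_force: 0.0
```

Request:
{"api": "send_rows", "payload": {
  "rows": [
    [5,[-3.58,2.35,0],0],
    [5,[-3.58,2.35,0],0],
    [5,[-3.58,2.35,0],0],
    [5,[-3.57,2.35,0],0],
    [5,[0,0,4],0],
    [5,[0,0,4],0],
    [5,[0,0,3],0],
    [5,[0,0,2],0],
    [5,[0,0,1],0],
    [5,[0,0,0],0]
  ]
}}

```text
t: 3.8
tool_pos: [0.5445, -0.0109, 0.0413]
tool_rot: [-2.224, -2.219, 0.0]
contact_force: [-0.1, -0.2, 0.7]
opening: 0.0497
grip_force: 0.0
```

```bash
python3 - <<'E'
from h import *
obs()
im=grab('top'); f=im['frame'][:,:,::-1]
im2=grab('scene'); g=im2['frame'][:,:,::-1]
b=cv2.resize(g[160:280,280:420],(700,600),interpolation=cv2.INTER_CUBIC); cv2.imwrite('pics/c2.png',b)
E
```

```text
t 3.8 pos [ 0.5445 -0.0109  0.0413] F [-0.1 -0.2  0.7] open 0.0497 q [-0.157  0.061  1.942 -0.     1.138 -0.154]
[[0.002, 1.0, -0.0], [1.0, -0.002, 0.0], [0.0, -0.0, -1.0]]
```

View pics/c2.png

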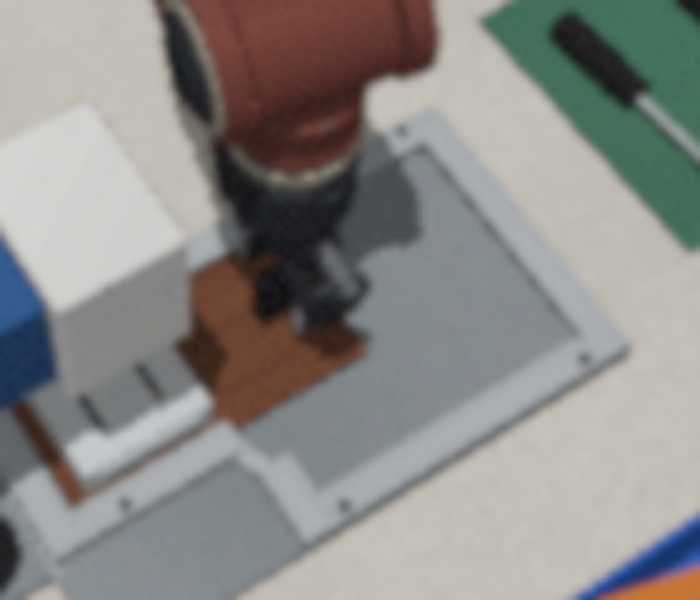

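The fingers straddle the grip at crop (300,290), and the wrist clears the white head. Closing.

Request:
{"api": "send_rows", "payload": {
  "rows": [
    [1,[0,0,0],0],
    [1,[0,0,0],0],
    [1,[0,0,0],0],
    [1,[0,0,0],0]
  ],
  "newtons": 60
}}

```text
t: 4.4
tool_pos: [0.5451, -0.011, 0.0424]
tool_rot: [2.223, 2.218, 0.001]
contact_force: [-0.4, 1.2, 5.5]
opening: 0.0126
grip_force: 62.0
```

Request:
{"api": "send_rows", "payload": {
  "rows": [
    [1,[1,0,0],0],
    [1,[1.5,0,0],0],
    [1,[1.5,0,0],0],
    [1,[1.5,0,0],0],
    [1,[1.5,0,0],0],
    [1,[1.5,0,0],0]
  ]
}}

```text
t: 5.15
tool_pos: [0.5456, 0.0743, 0.0424]
tool_rot: [2.222, 2.217, 0.001]
contact_force: [-0.5, -3.6, 5.7]
opening: 0.0131
grip_force: 62.0
```

Request:
{"api": "send_rows", "payload": {
  "rows": [
    [1,[1.2,0,0],0],
    [1,[1.2,0,0],0],
    [1,[0.7,0,0],0],
    [1,[0.5,0,0],0],
    [1,[0,0,0],0],
    [1,[0,0,0],0]
  ]
}}

```text
t: 5.9
tool_pos: [0.5456, 0.1108, 0.0424]
tool_rot: [2.223, 2.219, 0.003]
contact_force: [0.5, 0.4, 5.2]
opening: 0.0129
grip_force: 61.9
```

```bash
python3 - <<'E'
from m import *
obs()
im=grab('top'); f=im['frame']; P=cloud(im)
cv2.imwrite('pics/c3.png',cv2.resize(f[130:210,235:395,::-1],(800,400),interpolation=cv2.INTER_CUBIC))
E
```

```text
t 5.9 pos [0.5456 0.1108 0.0424] F [0.5 0.4 5.2] open 0.0129 q [6.600e-02 8.600e-02 1.915e+00 1.000e-03 1.139e+00 6.800e-02]
[[0.002, 1.0, 0.002], [1.0, -0.002, 0.001], [0.001, 0.002, -1.0]]
```

View pics/c3.png

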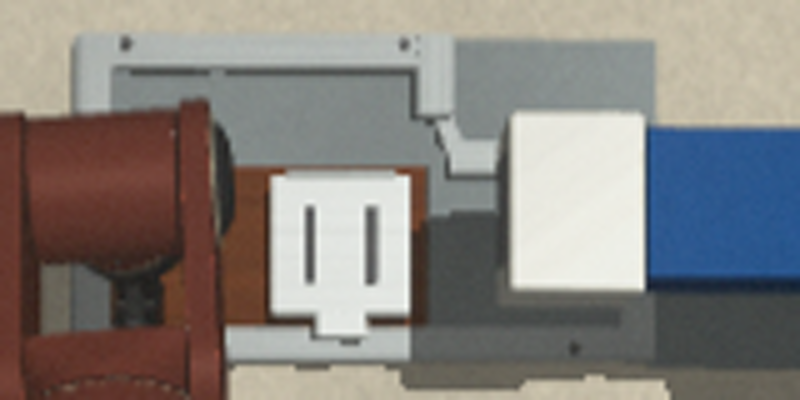

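The carrier is centred in the corner: its plate's right edge at crop x≈428 sits symmetric to the second leg's rails at 112 and 413, and the cover is shut. The tab is at (340,330), near me. Now pull along +x.

Request:
{"api": "send_rows", "payload": {
  "rows": [
    [1,[0,0.8,0],0],
    [1,[0,1,0],0],
    [1,[0,1,0],0],
    [1,[0,1,0],0],
    [1,[0,1,0],0],
    [1,[0,0,0],0]
  ]
}}

```text
t: 6.7
tool_pos: [0.5943, 0.1106, 0.0424]
tool_rot: [2.222, 2.218, 0.004]
contact_force: [2.7, -0.2, 4.9]
opening: 0.0132
grip_force: 61.9
```

Request:
{"api": "send_rows", "payload": {
  "rows": [
    [1,[0,0.8,0],0],
    [1,[0,0.7,0],0],
    [1,[0,0.4,0],0],
    [1,[0,0.2,0],0],
    [1,[0,0.2,0],0],
    [1,[0,0.2,0],0],
    [1,[0,0,0],0]
  ]
}}

```text
t: 7.58
tool_pos: [0.6169, 0.1103, 0.0423]
tool_rot: [-2.223, -2.217, 0.002]
contact_force: [-5.3, -0.3, 10.3]
opening: 0.0127
grip_force: 62.8
```

Request:
{"api": "send_rows", "payload": {
  "rows": [
    [1,[0,0.2,0],0],
    [1,[0,0.2,0],0],
    [1,[0,0,0],0],
    [1,[0,0,0],0]
  ]
}}

```text
t: 8.07
tool_pos: [0.6171, 0.1103, 0.0425]
tool_rot: [-2.218, -2.213, 0.014]
contact_force: [-22.4, -1.8, 23.1]
opening: 0.0127
grip_force: 64.6
```

It is at a firm stop, at bed x ≈ 70 mm as it should be. Relax, release and rise.

Request:
{"api": "send_rows", "payload": {
  "rows": [
    [1,[0,-0.4,0],0],
    [1,[0,0,0],0],
    [4,[0,0,0],0],
    [4,[0,0,0],0],
    [5,[0,0,0],0],
    [5,[0,0,-2],0],
    [5,[0,0,-4],0],
    [5,[0,0,-4],0],
    [5,[0,0,-4],0],
    [5,[0,0,-2],0]
  ]
}}

```text
t: 9.32
tool_pos: [0.6192, 0.11, 0.206]
tool_rot: [2.221, 2.216, 0.007]
contact_force: [-0.7, 0.2, 0.9]
opening: 0.0502
grip_force: 0.0
```

```bash
python3 - <<'E'
from m import *
obs()
E
```

```text
t 9.325 pos [0.6192 0.11   0.206 ] F [-0.7  0.2  0.9] open 0.0502 q [ 0.058  0.074  1.633 -0.     1.428  0.06 ]
[[0.002, 1.0, 0.006], [1.0, -0.002, 0.0], [0.0, 0.006, -1.0]]
```

Request:
{"api": "send_rows", "payload": {
  "rows": [
    [5,[4,-1,0],0],
    [5,[5.7,-1.43,0],0],
    [5,[5.7,-1.43,0],0],
    [5,[5.7,-1.44,0],0],
    [5,[5.74,-1.44,0],0],
    [5,[0,0,0],0]
  ]
}}

```text
t: 10.07
tool_pos: [0.549, 0.3818, 0.2008]
tool_rot: [-2.217, -2.224, 0.001]
contact_force: [-0.0, -0.1, 0.0]
opening: 0.0499
grip_force: 0.0
```

Request:
{"api": "send_rows", "payload": {
  "rows": [
    [5,[0,0,1],-9.79],
    [5,[0,0,1],-9.79],
    [5,[0,0,1],-9.79],
    [5,[0,0,1],-9.79],
    [5,[0,0,1],-9.79],
    [5,[0,0,1],-9.79],
    [5,[0,0,1],-9.79],
    [5,[0,0,1],-9.79],
    [5,[0,0,1],-9.79],
    [5,[0,0,1],-9.79]
  ]
}}

```text
t: 11.32
tool_pos: [0.5512, 0.377, 0.1006]
tool_rot: [0.219, -3.133, 0.001]
contact_force: [0.5, -0.3, 1.1]
opening: 0.0502
grip_force: 0.0
```

```bash
python3 - <<'E'
from m import *
obs()
im=grab('scene'); f=im['frame'].astype(int); P=cloud(im)
cv2.imwrite('pics/c4.png',cv2.resize(im['frame'][120:270,290:470,::-1],(720,600),interpolation=cv2.INTER_CUBIC))
E
```

```text
t 11.325 pos [0.5512 0.377  0.1006] F [ 0.5 -0.3  1.1] open 0.0502 q [ 0.489  0.258  1.61  -0.     1.275 -1.222]
[[-0.99, -0.139, -0.001], [-0.139, 0.99, -0.001], [0.001, -0.001, -1.0]]
```

View pics/c4.png

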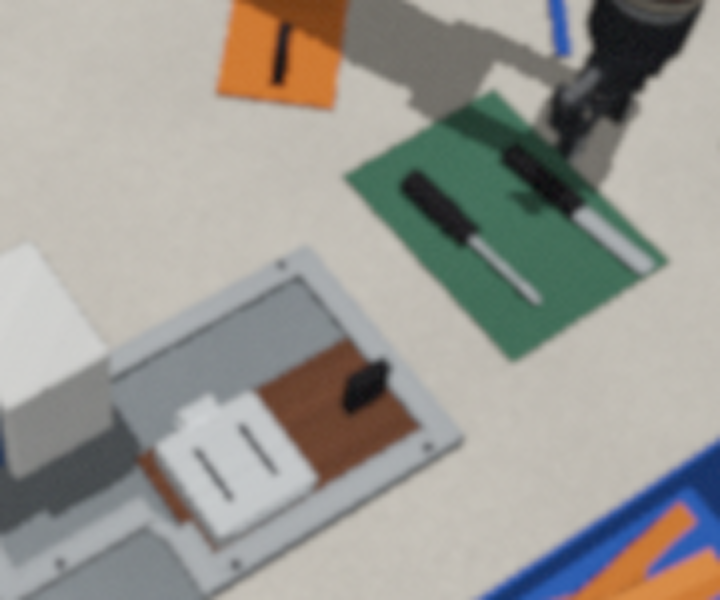

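The carrier is home, with its plate against the far rail and the grip at crop (365,385). The cover is shut with its tab at (198,410), and the gripper is over the blade handle. Descend and grip.

Request:
{"api": "send_rows", "payload": {
  "rows": [
    [5,[0,0,3],0],
    [5,[0,0,3],0],
    [5,[0,0,2],0],
    [5,[0,0,1],0],
    [5,[0,0,0.4],0],
    [5,[0,0,0],0]
  ]
}}

```text
t: 12.12
tool_pos: [0.5515, 0.3787, 0.008]
tool_rot: [-0.212, 3.133, 0.001]
contact_force: [1.1, -0.7, 0.6]
opening: 0.0501
grip_force: 0.0
```

Request:
{"api": "send_rows", "payload": {
  "rows": [
    [1,[0,0,0],0],
    [1,[0,0,0],0],
    [1,[0,0,0],0],
    [1,[0,0,0],0],
    [1,[0,0,0],0]
  ],
  "newtons": 120
}}

```text
t: 12.75
tool_pos: [0.5518, 0.379, 0.0088]
tool_rot: [-0.213, 3.132, 0.002]
contact_force: [-1.0, 1.0, 6.1]
opening: 0.0143
grip_force: 118.5
```

Request:
{"api": "send_rows", "payload": {
  "rows": [
    [1,[0,0,-1],0],
    [1,[0,0,-3],0],
    [1,[0,0,-4],0],
    [1,[0,0,-4],0],
    [1,[0,0,-3],0],
    [1,[0,0,0],7.8],
    [1,[0,0,0],0]
  ]
}}

```text
t: 13.62
tool_pos: [0.5508, 0.3783, 0.1575]
tool_rot: [-0.001, 3.142, -0.0]
contact_force: [-0.7, -0.3, -1.8]
opening: 0.0143
grip_force: 117.6
```

```bash
cat > b.py <<'E'
from m import *
def blade(zr=(.05,.3)):
    o=ctrl.get_obs(); t=o['tool_pos']
    for n in ('scene','top'):
        im=grab(n); P=cloud(im); d=P-t
        m=(d[...,0]>.02)&(d[...,0]<.13)&(abs(d[...,1])<.03)&(abs(d[...,2])<.04)&(im['range_z']>0)
        p=P[m]
        if len(p)<10: print(n,'few',len(p)); continue
        for a in np.arange(.02,.12,.01):
            s=p[(p[:,0]-t[0]>=a)&(p[:,0]-t[0]<a+.01)]
            if len(s)>2: print(n,round(a,2),len(s),np.round(s.mean(0)-t,4))
        print(n,'max dx',np.percentile(p[:,0]-t[0],98))
E
python3 - <<'E'
from b import *
obs(); blade()
im=grab('scene'); P=cloud(im); f=im['frame'].astype(int)
im1=grab('top'); P1=cloud(im1); f1=im1['frame'].astype(int)
for n,P_,f_ in (('s',P,f),('t',P1,f1)):
    c=(P_[...,2]>.04)&(P_[...,2]<.055)&(abs(P_[...,0]-.62)<.07)&(P_[...,1]>-.075)&(P_[...,1]<.05)&(f_.min(2)>110)
    q=P_[c]; tab=q[q[:,0]<np.percentile(q[:,0],1)+.010]
    print(n,'cover',len(q),np.round(np.percentile(q,[1,99],axis=0),4).tolist(),'tab',len(tab),np.round([tab[:,1].min(),tab[:,1].max(),tab[:,1].mean()],4))
g=P1[(P1[...,2]>.06)&(P1[...,2]<.075)&(abs(P1[...,1]-.11)<.04)&(abs(P1[...,0]-.617)<.03)]; print('grip',g.mean(0),len(g))
cv2.imwrite('pics/c5.png',cv2.resize(im['frame'][60:260,300:500,::-1],(600,600),interpolation=cv2.INTER_CUBIC))
E
```

```text
t 13.625 pos [0.5508 0.3783 0.1575] F [-0.7 -0.3 -1.8] open 0.0143 q [ 0.491  0.205  1.572 -0.     1.365 -1.081]
[[-1.0, -0.001, 0.0], [-0.001, 1.0, -0.0], [-0.0, -0.0, -1.0]]
scene 0.02 18 [ 0.0252 -0.0029  0.0047]
scene 0.03 14 [ 0.0354 -0.0027  0.0038]
scene 0.04 15 [ 0.0447 -0.003   0.0037]
scene 0.05 16 [ 0.0549 -0.0033  0.0038]
scene 0.06 15 [ 0.0646 -0.0023  0.0038]
scene 0.07 16 [ 0.0748 -0.004   0.004 ]
scene 0.08 15 [ 0.0851 -0.0029  0.0042]
scene 0.09 7 [ 0.0922 -0.0008  0.0038]
scene max dx 0.09315238004922938
top 0.03 5 [ 0.0358 -0.0051  0.0031]
top 0.04 12 [ 0.0459 -0.0041  0.0017]
top 0.05 14 [ 0.055  -0.0036  0.0039]
top 0.06 18 [ 0.0651 -0.0026  0.002 ]
top 0.07 20 [ 0.0756 -0.001   0.0017]
top 0.08 18 [ 0.0847 -0.0013  0.0043]
top 0.09 12 [ 0.0925 -0.0008  0.0028]
top max dx 0.09430925987074391
s cover 868 [[0.5624, -0.0565, 0.0412], [0.6647, 0.0308, 0.0501]] tab 39 [-0.0553  0.0031 -0.0141]
t cover 734 [[0.5624, -0.0547, 0.0403], [0.6657, 0.0316, 0.0531]] tab 37 [-0.0257  0.003  -0.0112]
grip [0.61992434 0.11069786 0.06671132] 55
```

View pics/c5.png

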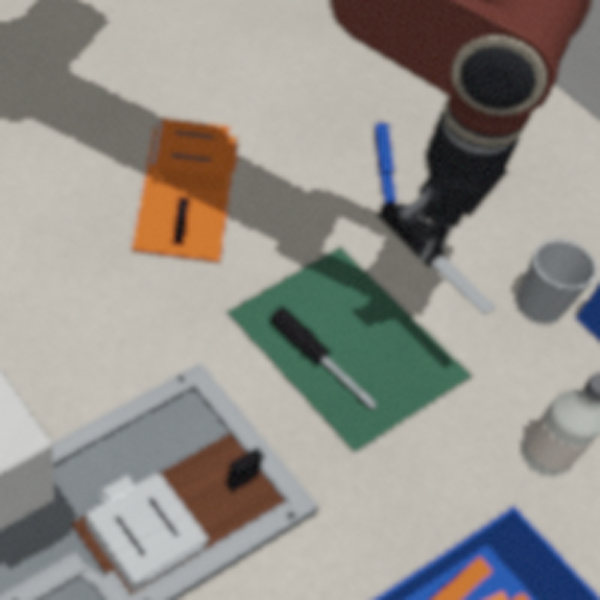

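The blade is held level with its tip 94 mm ahead of the TCP, the steel about 3 mm above TCP height, and the screwdriver undisturbed at (320,350). The tab edge is at x≈0.562, y≈-0.0125. Move in front of it.

Request:
{"api": "send_rows", "payload": {
  "rows": [
    [1,[0.8,-3,0],0],
    [1,[1.3,-5.1,0],0],
    [1,[1.3,-5.1,0],0],
    [1,[1.3,-5.1,0],0],
    [1,[1.3,-5.1,0],0],
    [1,[1.3,-5.1,0],0],
    [1,[1.3,-5.1,0],0],
    [1,[1.0,-4.0,0],0],
    [1,[0.43,-1.28,0],0],
    [1,[0,0,0],0]
  ]
}}

```text
t: 15.08
tool_pos: [0.4503, -0.0105, 0.1571]
tool_rot: [-0.003, -3.141, -0.001]
contact_force: [0.1, 0.1, -0.8]
opening: 0.0149
grip_force: 117.9
```

Request:
{"api": "send_rows", "payload": {
  "rows": [
    [1,[0,0,3],0],
    [1,[0,0,4],0],
    [1,[0,0,3],0],
    [1,[0,0,1.5],0],
    [1,[0,0,0.8],0],
    [1,[0,0,0],0],
    [1,[0,0,0],0]
  ]
}}

```text
t: 15.95
tool_pos: [0.4515, -0.0104, 0.0356]
tool_rot: [0.001, 3.139, -0.001]
contact_force: [-0.7, 0.4, -0.1]
opening: 0.0143
grip_force: 117.8
```

```bash
python3 - <<'E'
from b import *
o=obs()
t=o['tool_pos']
for n in ('scene','top'):
    im=grab(n); P=cloud(im); d=P-t; f=im['frame'].astype(int)
    m=(abs(d[...,1])<.025)&(abs(d[...,2])<.03)&(P[...,0]>.47)&(P[...,0]<.60)&(P[...,2]>.03)
    p=P[m]
    for a in np.arange(.47,.60,.008):
        s=p[(p[:,0]>=a)&(p[:,0]<a+.008)]
        if len(s)>2: print(n,round(a,3),len(s),np.round(s.mean(0),4),np.round(np.ptp(s[:,1]),3))
im=grab('scene')
cv2.imwrite('pics/c6.png',cv2.resize(im['frame'][170:270,260:400,::-1],(798,570),interpolation=cv2.INTER_CUBIC))
E
```

```text
t 15.95 pos [ 0.4515 -0.0104  0.0356] F [-0.7  0.4 -0.1] open 0.0143 q [-0.188 -0.16   2.166  0.     1.133 -1.758]
[[-1.0, 0.001, 0.002], [0.0, 1.0, -0.0], [-0.002, -0.0, -1.0]]
scene 0.47 13 [ 0.4733 -0.0101  0.0408] 0.016
scene 0.478 13 [ 0.4822 -0.0108  0.0393] 0.015
scene 0.486 8 [ 0.49   -0.0097  0.0407] 0.015
scene 0.494 13 [ 0.4974 -0.0106  0.0405] 0.014
scene 0.502 14 [ 0.5059 -0.0093  0.0389] 0.016
scene 0.51 9 [ 0.514  -0.0109  0.039 ] 0.013
scene 0.518 14 [ 0.5222 -0.0099  0.0397] 0.016
scene 0.526 12 [ 0.5304 -0.0107  0.0399] 0.015
scene 0.534 11 [ 0.5381 -0.0104  0.0396] 0.015
scene 0.542 9 [ 0.5454 -0.0106  0.0411] 0.015
scene 0.558 25 [ 0.5626 -0.0131  0.0449] 0.029
scene 0.566 25 [ 0.5704 -0.0132  0.0448] 0.04
scene 0.574 40 [ 0.578  -0.0112  0.0453] 0.049
scene 0.582 37 [ 0.5862 -0.0125  0.0455] 0.047
scene 0.59 38 [ 0.5941 -0.0096  0.0455] 0.048
scene 0.598 8 [ 0.5991 -0.0128  0.0467] 0.043
top 0.518 8 [ 0.5231 -0.0108  0.0386] 0.013
top 0.526 15 [ 0.5306 -0.0096  0.0393] 0.013
top 0.534 10 [ 0.5388 -0.0096  0.0378] 0.013
top 0.542 13 [ 0.5462 -0.0097  0.0388] 0.013
top 0.558 20 [ 0.5637 -0.0113  0.0449] 0.029
top 0.566 21 [ 0.5702 -0.0122  0.0436] 0.032
top 0.574 46 [ 0.578  -0.0112  0.0457] 0.048
top 0.582 33 [ 0.5858 -0.011   0.0462] 0.048
top 0.59 41 [ 0.5938 -0.0105  0.0452] 0.048
top 0.598 7 [ 0.5986 -0.0085  0.0426] 0.029
```

View pics/c6.png

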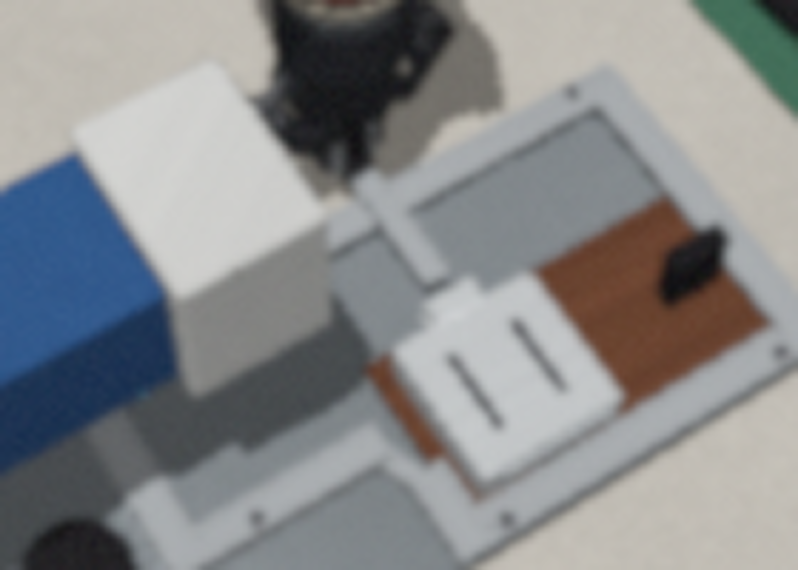

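The blade tip at crop (435,275) points at the tab at (455,300), about 2 mm below its underside. Lower it 1.5 mm and slide it in.

Request:
{"api": "send_rows", "payload": {
  "rows": [
    [1,[0,-0.1,0.15],0],
    [1,[-0.8,0,0],0],
    [1,[-0.8,0,0],0],
    [1,[-0.5,0,0],0],
    [1,[-0.3,0,0],0],
    [1,[0,0,0],0]
  ]
}}

```text
t: 16.85
tool_pos: [0.4746, -0.0113, 0.0327]
tool_rot: [-0.001, -3.141, -0.0]
contact_force: [-0.6, -0.0, -1.9]
opening: 0.0147
grip_force: 117.8
```

Request:
{"api": "send_rows", "payload": {
  "rows": [
    [1,[0,0,-0.3],0],
    [1,[0,0,-0.3],0],
    [1,[0,0,-0.4],0],
    [1,[-0.1,0,-0.4],0],
    [1,[-0.1,0,-0.5],0],
    [1,[-0.15,0,-0.5],0],
    [1,[-0.15,0,-0.53],0],
    [1,[0,0,0],0]
  ]
}}

```text
t: 17.85
tool_pos: [0.4802, -0.0114, 0.0629]
tool_rot: [0.001, 3.14, -0.0]
contact_force: [-0.1, 0.2, -1.2]
opening: 0.0145
grip_force: 117.8
```

```bash
cat > s.py <<'E'
from b import *
def prof():
    o=obs(); t=o['tool_pos']
    im=grab('scene'); P=cloud(im)
    p=P[(abs(P[...,1]-t[1])<.006)&(P[...,0]>t[0]+.02)&(P[...,0]<.70)&(P[...,2]>.03)&(P[...,2]<.2)]
    for a in np.arange(.48,.70,.012):
        s=p[(p[:,0]>=a)&(p[:,0]<a+.012)]
        if len(s)>2: print(round(a,3),len(s),np.round([s[:,2].min(),np.median(s[:,2]),s[:,2].max()],4))
    return im
E
python3 -c "
from s import *
prof()"
```

```text
t 17.85 pos [ 0.4802 -0.0114  0.0629] F [-0.1  0.2 -1.2] open 0.0145 q [-0.179 -0.129  2.086  0.     1.183 -1.749]
[[-1.0, 0.001, 0.002], [0.001, 1.0, -0.0], [-0.002, -0.0, -1.0]]
0.492 4 [0.0653 0.0669 0.0685]
0.504 16 [0.0645 0.0673 0.1929]
0.516 18 [0.0636 0.0664 0.1988]
0.528 14 [0.062  0.0657 0.0692]
0.54 12 [0.0633 0.0666 0.0702]
0.552 12 [0.0655 0.0674 0.0734]
0.564 14 [0.0707 0.0723 0.0749]
0.576 16 [0.0635 0.0682 0.0738]
0.588 15 [0.0615 0.0646 0.0704]
0.6 18 [0.058  0.062  0.0667]
0.612 17 [0.0532 0.0586 0.0619]
0.624 15 [0.0523 0.0554 0.0598]
0.636 15 [0.0475 0.051  0.0538]
0.648 18 [0.0434 0.0481 0.0532]
0.66 9 [0.0444 0.0466 0.0492]
```

The cover is at about 15° and the force is low. Continue along the arc.

Request:
{"api": "send_rows", "payload": {
  "rows": [
    [1,[-0.2,0,-0.56],0],
    [1,[-0.24,0,-0.56],0],
    [1,[-0.27,0,-0.56],0],
    [1,[-0.29,0,-0.55],0],
    [1,[-0.33,0,-0.5],0],
    [1,[-0.37,0,-0.48],0],
    [1,[-0.4,0,-0.46],0],
    [1,[-0.43,0,-0.43],0],
    [1,[0,0,0],0]
  ]
}}

```text
t: 19.02
tool_pos: [0.5057, -0.0114, 0.1038]
tool_rot: [0.001, 3.14, -0.0]
contact_force: [0.4, -0.0, -0.6]
opening: 0.0147
grip_force: 117.8
```

```bash
python3 -c "
from s import *
prof()"
```

```text
t 19.025 pos [ 0.5057 -0.0114  0.1038] F [ 0.4 -0.  -0.6] open 0.0147 q [-0.17  -0.121  2.003  0.     1.257 -1.74 ]
[[-1.0, 0.001, 0.002], [0.001, 1.0, -0.0], [-0.002, -0.0, -1.0]]
0.516 3 [0.1061 0.1071 0.1082]
0.528 14 [0.1047 0.1068 0.1103]
0.54 13 [0.1047 0.1076 0.1108]
0.552 18 [0.0307 0.1078 0.1102]
0.564 22 [0.0313 0.107  0.1116]
0.576 14 [0.1041 0.1075 0.1114]
0.588 10 [0.1113 0.1197 0.1218]
0.6 23 [0.1024 0.1098 0.1178]
0.612 21 [0.0872 0.0964 0.1032]
0.624 20 [0.0753 0.083  0.0922]
0.636 22 [0.0614 0.0697 0.078 ]
0.648 18 [0.0504 0.0574 0.0638]
0.66 11 [0.0453 0.0471 0.0545]
```

Request:
{"api": "send_rows", "payload": {
  "rows": [
    [1,[-0.45,0,-0.38],0],
    [1,[-0.48,0,-0.35],0],
    [1,[-0.51,0,-0.31],0],
    [1,[-0.54,0,-0.27],0],
    [1,[-0.54,0,-0.24],0],
    [1,[-0.55,0,-0.2],0],
    [1,[-0.56,0,-0.16],0],
    [1,[-0.56,0,-0.13],0],
    [1,[0,0,0],0]
  ]
}}

```text
t: 20.2
tool_pos: [0.5474, -0.0114, 0.1238]
tool_rot: [0.001, 3.14, -0.0]
contact_force: [1.5, -0.0, -1.2]
opening: 0.0143
grip_force: 117.8
```

Request:
{"api": "send_rows", "payload": {
  "rows": [
    [1,[-0.4,0,-0.05],0],
    [1,[-0.4,0,-0.05],0],
    [1,[-0.4,0,0],0],
    [1,[-0.3,0,0],0],
    [1,[0,0,0],0]
  ]
}}

```text
t: 20.82
tool_pos: [0.562, -0.0114, 0.1245]
tool_rot: [0.001, 3.141, -0.0]
contact_force: [-0.9, 0.3, -0.3]
opening: 0.0143
grip_force: 117.8
```

```bash
python3 -c "
from s import *
prof()"
```

```text
t 20.825 pos [ 0.562  -0.0114  0.1245] F [-0.9  0.3 -0.3] open 0.0143 q [-0.153 -0.006  1.857  0.     1.291 -1.723]
[[-1.0, 0.001, 0.001], [0.001, 1.0, -0.0], [-0.001, -0.0, -1.0]]
0.576 9 [0.127  0.1283 0.1315]
0.588 14 [0.1258 0.1281 0.1306]
0.6 18 [0.1252 0.1276 0.1303]
0.612 13 [0.1271 0.1289 0.1325]
0.624 18 [0.1258 0.1283 0.1304]
0.636 17 [0.1243 0.1286 0.1312]
0.648 8 [0.1279 0.1441 0.1496]
0.66 52 [0.0435 0.0965 0.1486]
```

Request:
{"api": "send_rows", "payload": {
  "rows": [
    [1,[-0.3,0,0],0],
    [1,[-0.3,0,0],0],
    [1,[0,0,0],0],
    [1,[0.5,0,0],0],
    [1,[2,0,0],0],
    [1,[4,0,0],0],
    [1,[4,0,0],0],
    [1,[0,0,0],0]
  ]
}}

```text
t: 21.88
tool_pos: [0.4602, -0.011, 0.1235]
tool_rot: [-0.001, -3.141, -0.0]
contact_force: [-0.1, -0.0, -0.5]
opening: 0.0148
grip_force: 117.8
```

```bash
python3 -c "
from s import *
im=prof(); im2=grab('top')
for n,i in (('s',im),('t',im2)):
    P=cloud(i); m=(P[...,0]>.6)&(P[...,0]<.72)&(P[...,1]>-.05)&(P[...,1]<.028)&(P[...,2]>.06)&(P[...,2]<.16); p=P[m]
    for z in np.arange(.06,.155,.015):
        s=p[(p[:,2]>=z)&(p[:,2]<z+.015)]
        if len(s)>2: print(n,round(z,3),len(s),np.round(np.median(s[:,0]),4))
a=cv2.resize(im['frame'][150:270,280:420,::-1],(490,420)); b=cv2.resize(im2['frame'][130:210,260:350,::-1],(310,276))
c=np.zeros((420,800,3),np.uint8); c[:,:490]=a; c[:276,490:]=b; cv2.imwrite('pics/c7.png',c)
"
```

```text
t 21.875 pos [ 0.4602 -0.011   0.1235] F [-0.1 -0.  -0.5] open 0.0148 q [-0.186 -0.264  2.09  -0.     1.317 -1.756]
[[-1.0, 0.001, -0.001], [0.001, 1.0, 0.0], [0.001, 0.0, -1.0]]
0.48 9 [0.1244 0.1277 0.1306]
0.492 18 [0.1254 0.1275 0.1308]
0.504 16 [0.1253 0.1275 0.1307]
0.516 13 [0.1246 0.1273 0.1301]
0.528 14 [0.1259 0.1282 0.1298]
0.54 15 [0.1235 0.1276 0.13  ]
0.552 9 [0.0321 0.1253 0.131 ]
0.564 9 [0.0316 0.0335 0.0433]
0.576 8 [0.0303 0.0404 0.0416]
0.66 48 [0.0425 0.1087 0.1515]
s 0.06 33 0.6661
s 0.075 34 0.6666
s 0.09 40 0.6671
s 0.105 41 0.6673
s 0.12 56 0.6672
s 0.135 30 0.6673
t 0.06 23 0.6647
t 0.075 33 0.6656
t 0.09 19 0.6658
t 0.105 33 0.6663
t 0.12 47 0.6675
t 0.135 25 0.669
```

View pics/c7.png

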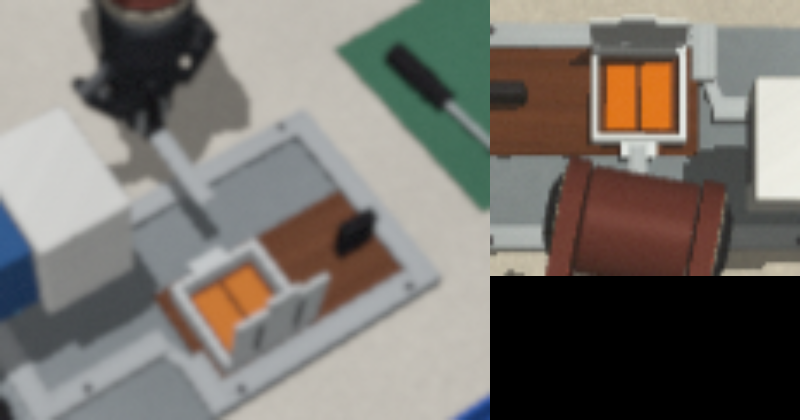

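The cover stands upright at crop (280,310), within about 1–2° of vertical, and the box is open. The carrier is still home. Carry the blade back to its original spot on the mat.

Request:
{"api": "send_rows", "payload": {
  "rows": [
    [1,[0,1,-2],0],
    [1,[-0.8,3.5,-1.4],0],
    [1,[-1.3,5,0],0],
    [1,[-1.3,5.3,0],0],
    [1,[-1.3,5.3,0],0],
    [1,[-1.3,5.3,0],0],
    [1,[-1.3,5.3,0],0],
    [1,[-1.2,5,0],0],
    [1,[-0.56,3.23,0],0],
    [1,[0,0,0],-7.8]
  ]
}}

```text
t: 23.22
tool_pos: [0.5546, 0.3811, 0.1581]
tool_rot: [-0.223, 3.133, 0.001]
contact_force: [0.6, 0.1, -1.1]
opening: 0.0145
grip_force: 118.0
```

Request:
{"api": "send_rows", "payload": {
  "rows": [
    [1,[0,0,3],0],
    [1,[0,0,4],0],
    [1,[0,0,4],0],
    [1,[0,0,2],0],
    [1,[0,0,1],0],
    [1,[0,0,0.3],0],
    [1,[0,0,0],0]
  ]
}}

```text
t: 24.1
tool_pos: [0.5545, 0.3785, 0.017]
tool_rot: [-0.213, 3.132, 0.002]
contact_force: [-0.6, 1.0, -0.1]
opening: 0.015
grip_force: 117.9
```

Request:
{"api": "send_rows", "payload": {
  "rows": [
    [1,[0.5,0,0],0],
    [1,[0,0,0.4],0],
    [1,[0,0,0.3],0],
    [1,[0,0,0.1],0],
    [1,[0,0,0],0]
  ]
}}

```text
t: 24.72
tool_pos: [0.5486, 0.3774, 0.0088]
tool_rot: [0.213, -3.134, 0.0]
contact_force: [-3.4, -1.1, 7.7]
opening: 0.0147
grip_force: 119.0
```

The blade has touched the mat. Release and rise.

Request:
{"api": "send_rows", "payload": {
  "rows": [
    [2,[0,0,0],0],
    [3,[0,0,0],0],
    [5,[0,0,0],0],
    [5,[0,0,0],0],
    [5,[0,0,0],0],
    [5,[0,0,-2],0],
    [5,[0,0,-4],0],
    [5,[0,0,-5],0],
    [5,[0,0,-5],0],
    [5,[0,0,-2],0]
  ]
}}

```text
t: 25.98
tool_pos: [0.5504, 0.3783, 0.1939]
tool_rot: [-0.212, 3.127, 0.005]
contact_force: [-0.3, 0.3, 0.4]
opening: 0.05
grip_force: 0.0
```

Request:
{"api": "send_rows", "payload": {
  "rows": [
    [5,[3,3,0],0],
    [5,[4,4,0],0],
    [5,[4,4,0],0],
    [5,[4,4,0],0],
    [5,[2,2,0],0],
    [5,[0,0,0],0],
    [5,[0,0,0],0],
    [5,[0,0,0],0]
  ]
}}

```text
t: 26.98
tool_pos: [0.3581, 0.522, 0.1873]
tool_rot: [0.21, -3.134, 0.001]
contact_force: [0.8, -0.3, -0.8]
opening: 0.05
grip_force: 0.0
```

```bash
python3 -c "
from s import *
obs()
im=grab('scene'); im2=grab('top')
P=cloud(im2); p=P[(P[...,0]>.6)&(P[...,0]<.72)&(P[...,1]>-.05)&(P[...,1]<.028)&(P[...,2]>.06)&(P[...,2]<.16)]
for z in (.06,.09,.12): print(np.median(p[(p[:,2]>z)&(p[:,2]<z+.02),0]))
g=P[(P[...,2]>.06)&(P[...,2]<.075)&(abs(P[...,1]-.11)<.04)&(abs(P[...,0]-.617)<.03)]; print('grip',g.mean(0))
f=im2['frame'].astype(int); bl=(f.max(2)<80)&(np.ptp(f,axis=2)<15)&(abs(P[...,0]-.525)<.08)&(abs(P[...,1]-.37)<.05)&(P[...,2]<.04)
v,u=np.nonzero(bl); print(cv2.minAreaRect(ray(im2,u,v,.021)[:,:2].astype(np.float32)))
a=cv2.resize(im['frame'][120:280,270:470,::-1],(500,400)); b=cv2.resize(im2['frame'][130:230,160:260,::-1],(300,300))
c=np.zeros((400,800,3),np.uint8); c[:,:500]=a; c[:300,500:]=b; cv2.imwrite('pics/c8.png',c)
"
```

```text
t 26.975 pos [0.3581 0.522  0.1873] F [ 0.8 -0.3 -0.8] open 0.05 q [ 0.852  0.101  1.636 -0.     1.405 -0.853]
[[-0.991, -0.134, -0.0], [-0.134, 0.991, -0.0], [0.0, -0.0, -1.0]]
0.6654530073528432
0.6661985247595891
0.666741849155079
grip [0.62013281 0.11006133 0.06686159]
((0.5248128771781921, 0.37272489070892334), (0.08535679429769516, 0.01879771240055561), 7.829609394073486)
```

View pics/c8.png

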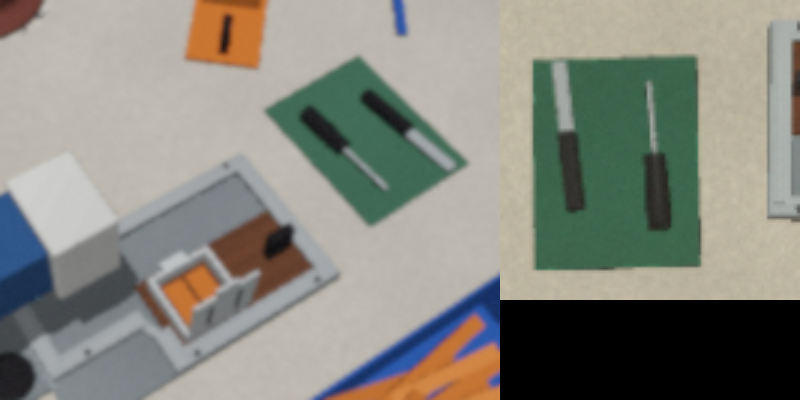

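The blade lies on the mat at (568,140) in the right inset, the screwdriver is untouched, the cover is upright and the carrier is home. Handing in.

```bash
python3 -c "
from station import ctrl
print(ctrl.finish_job())"
```

```text
the job is handed in; nothing more can be done
None
```

The job is handed in at about 27 s of robot time: the carrier is home against the end stop, the cover was levered to about upright with the blade, the blade is back on the mat, and no contact with the head, screwdriver or lens cap was seen.

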